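# Close the canisters with the stacked lids

### The job

The washed canister lids are stacked in one pile. Take the pile apart and close each of the four canisters with the lid of its own shape and size, laid flat on the rim, right way up, centred and turned square with its canister. Leave the canisters standing upright on the worktop, and leave the yellow-lidded glass jar and the red-capped spice jar where they stand.

Things in the scene. Friction and masses are not known exactly. Their poses are not given: they have to be found in the camera images.
- long_lid: the longer oblong lid, brown wood with a grey seal under it, 136 x 64 mm, 20 mm thick (the lowest 4 mm are the seal, set in 1.5 mm from the edge), flat on top, thin dark line near the edge; at the bottom of the stack at the start. Origin: centre of its underside; z up; x across its narrow side (64 mm), y along its long side. Lies loose in the stack.
- oblong_lid: the shorter oblong lid, brown wood with a grey seal under it, 92 x 58 mm, 20 mm thick (the lowest 4 mm are the seal, set in 1.5 mm from the edge), flat on top, thin dark line near the edge; second from the bottom, on the long lid. Origin: centre of its underside; z up; x across its narrow side (58 mm), y along its long side. Lies loose in the stack.
- square_lid: the square lid, brown wood with a grey seal under it, 54 x 54 mm, 20 mm thick (the lowest 4 mm are the seal, set in 1.5 mm from the edge), flat on top, thin dark line near the edge; third from the bottom, on the shorter oblong lid. Origin: centre of its underside; z up; x and y parallel to its sides. Lies loose in the stack.
- round_lid: the round lid, brown wood with a grey seal under it, diameter 48 mm, 20 mm thick (the lowest 4 mm are the seal, set in 1.5 mm from the edge), flat on top, thin dark line near the edge; at the top of the stack. Origin: centre of its underside; z up; z is its axis. Lies loose in the stack.
- long_canister: the longer oblong open stoneware canister, white, 128 x 56 mm outside, 60 mm high, mouth 116 x 44 mm (walls 6 mm); stands loose on the worktop, about half a kilo or more. Its lid lies flat on the rim and stands 4 mm over all round. Origin: centre of its underside; z up; x across its narrow side (56 mm), y along its long side.
- oblong_canister: the shorter oblong open stoneware canister, white, 84 x 50 mm outside, 60 mm high, mouth 72 x 38 mm (walls 6 mm); stands loose on the worktop, about half a kilo or more. Its lid lies flat on the rim and stands 4 mm over all round. Origin: centre of its underside; z up; x across its narrow side (50 mm), y along its long side.
- square_canister: the square open stoneware canister, white, 46 x 46 mm outside, 60 mm high, mouth 34 x 34 mm (walls 6 mm); stands loose on the worktop, about half a kilo or more. Its lid lies flat on the rim and stands 4 mm over all round. Origin: centre of its underside; z up; x and y parallel to its sides.
- round_canister: the round open stoneware canister, white, diameter 40 mm outside, 60 mm high, mouth diameter 28 mm (walls 6 mm); stands loose on the worktop, about half a kilo or more. Its lid lies flat on the rim and stands 4 mm over all round. Origin: centre of its underside; z up; z is its axis.
- chilli: bystander: glass jar with a yellow lid, 94 mm in diameter, 140 mm high, standing; origin at the centre of its underside. Stays where it is.
- spice_jar_1: bystander: small spice jar with a red cap, 45 mm in diameter, 106 mm high, standing; origin at the centre of its underside. Stays where it is.
Things that resemble listed ones, but are neither listed nor needed, are in the scene too. What is shaped like the oblong_lid but green or purple is not meant.

How it is judged:
By the outcome, as a careful person would: the job done as asked, in the order asked, and still so for the second after the job is handed in, with the robot touching nothing.
It also fails if it takes over 106 s, if anything falls off the work surface, if the arm or the gripper's body presses on something with over 40 N, if the wrist force passes 120 N, or if a joint passes its speed limit or range.

### The arm

A 6-joint arm with a two-finger parallel gripper is mounted at the origin on the work surface; the furniture and walls round the work are solid. World frame = base frame: x ahead of the robot, y to its left, z up, the work surface at z = 0. Lengths are in m, angles in rad, forces in N, time in s.
With the tool pointing down it reaches from about 0.3 to 0.775 m from the base axis. Payload 14.6 kg.
Tool frame: the origin (TCP) lies on the mounting face of the last link; the fingertips stand 199 mm ahead of it and the grasp point (between the pads) lies 180 mm ahead of it; z points along the fingers, y is the line along which they close (so a half turn about z gives the same grasp; the last joint's range is limited). The gripper opens to 94 mm and grips with 3 to 60 N. Pads are 16 mm wide; open, the fingers measure 119 mm over their backs; the gripper's body (75 mm by 177 mm) begins 78 mm behind the grasp point.
Start: joints at [-1.225, 0.3, 1.521, -0, 1.321, -0.067], TCP at [0.221, -0.504, 0.405] pointing down, gripper open.
Joint ranges: [-3.03, 3.03], [-0.79, 2.21], [0.23, 2.52], [-1.04, 4.18], [0, 3.07], [-2.55, 2.55]. Speed limits (rad/s): [2.22, 2.22, 2.57, 3.14, 3.14, 3.14].

### API

Orientations are given as [roll, pitch, yaw] about the fixed x, y, z axes, in that order (R = Rz(yaw) Ry(pitch) Rx(roll)).
In Python, from station import telemetry, cams, workorder, finder gives the robot as it stands.
- The arm moves only by the tool jog_arm, never from a script. Its argument "rows" is a list of rows, each an object with "gripper": the finger opening in m, from 0 to 0.094; "slide": the shift along the tool's x, y, z in m, a list of three; "spin": the turn about the tool's z in rad. In form: [{"gripper": gripper, "slide": [tx, ty, tz], "spin": spin}, ...]. A call has 1 to 8 rows; each row is the pose to reach, as a shift and turn from the pose commanded when the call began, along the tool's axes at that moment; what a row does not reach only later rows make up. A row lasts 1/10 s, in which the tool goes at most 50 mm and 8.59 degrees, less where a joint would pass 70% of its speed; a pose out of reach is approached as far as the arm can. A call with a gripper value outside its range is refused whole. The fingers move at their own pace and stop on an object; "squeeze" is the grip in N (left out, the last holds). Time passes only in rows, so rows that repeat a pose let the fingers close. It gives the time, the measured TCP pose, the force, the opening and the grip force at its end, in the units of the state.
- telemetry.get_obs(): the state, without advancing time (a new reading comes with each control period).
- cams.camera(name): name is "scene" or "side" or "wrist"; returns (picture, depth): 400x640x3 uint8, red, green, blue; 400x640 float32, m along the optical axis (not along the pixel's ray), 0 where there is no reading.
- cams.camera_info(name): a dict with "camera_matrix" (3x3 intrinsics, pixels), "R" (3x3) and "t" (3): a world point X has camera coordinates R X + t; the wrist camera has in their place "tool_from_camera" (4x4, takes a point from camera to tool coordinates, whose origin is the TCP and whose axes are the flange's). Camera axes: x right, y down, z forward; pixel columns grow to the right and rows downward; lengths in m; the calibration is good to about 2 mm. The wrist camera is an equidistant fisheye: a pixel r from the principal point sees the ray r / f radians off the axis. A picture is of the moment at which its call begins: read the wrist's pose just before it. camera_info takes no time and is no camera call.
- workorder.hand_in(): hands the job in; it is judged then, once.
Trained networks look in the newest picture that a camera, given by its name, has taken for a name from the list of things; names that differ only in an ending like _2 or _b are one class to them, and where a whole thing is asked for, a point or a joint stands for the part that bears it (a point fixed in the world has none). Each returns a list of dicts, best first, with "confidence" (0 to 1); they miss things now and then, are a little off and sometimes report something else, mostly with a low value. They report only what shows in the picture. A call takes as long as a camera call. They do not tell look-alikes from the thing itself.
- finder.find_in(target, camera): "point" ([x, y, z] in m, in world coordinates, good to about 4 mm: the middle of the surface that is visible of it).
- finder.masks_of(target, camera): "region" (400x640 bool, what is visible of it).
The state is a dict: "time_s": time; "qpos": joint angles; "joint_vel": joint speeds; "tau": joint torques, N m; "ee_pos": TCP position; "eef_rot": TCP orientation; "force": force on the tool from outside, world axes, zero at the start; "moment": the same for the moment, N m; "grip_width": finger opening in m; "grip_force": force on a finger pad.
Only numpy, scipy, OpenCV 4.12 (cv2) and the standard library are available. Lean on these libraries where they do the work, as an engineer would, in place of code of your own. Each camera call takes 0.05 s, during which the arm holds its last target. There are 200 camera calls.

## Working session

There is one attempt and no reset: what is moved stays moved. The work goes in short steps, Python scripts to look and compute and a tool call to move; the robot and the scene stay as the last step left them, time stands still between calls to the robot, and variables do not carry over. Pictures are saved under pics/ and viewed, at most 14 in all, crops included, and the job is handed in when it is done.

Besides the shell and the picture viewer there is one more tool, called after ">>>" by a JSON object that holds its "api" and its "payload", one argument or row to a line. jog_arm: Moves the arm, as the interface text tells. Its arguments: {"type":"object","properties":{"rows":{"type":"array","items":{"type":"object","properties":{"gripper":{"type":"number"},"slide":{"type":"array","items":{"type":"number"}},"spin":{"type":"number"}}}},"squeeze":{"type":"number"}},"required":["rows"]}

```bash
ls; mkdir -p pics
cat > h.py <<'E'
import numpy as np, cv2
from station import telemetry, cams, workorder, finder
def cloud(name):
    pic,d=cams.camera(name); i=cams.camera_info(name); K=np.array(i["camera_matrix"])
    v,u=np.mgrid[0:400,0:640]
    c=np.stack([(u-K[0,2])/K[0,0]*d,(v-K[1,2])/K[1,1]*d,d],-1)
    X=(c-np.array(i["t"]))@np.array(i["R"])
    X[d==0]=np.nan
    return pic,X
E
python3 - <<'E'
from h import *
print(telemetry.get_obs())
for n in ("scene","side"):
    pic,X=cloud(n); cv2.imwrite(f"pics/{n}0.png",pic[...,::-1]); np.save(n+"0.npy",X)
    for t in "long_lid oblong_lid square_lid round_lid long_canister oblong_canister square_canister round_canister chilli spice_jar_1".split():
        print(n,t,[(np.round(f["point"],3).tolist(),round(f["confidence"],2)) for f in finder.find_in(t,n)[:3]])
E
```

```text
pics
{'time_s': 0.0, 'qpos': array([-1.22458389e+00,  3.00457990e-01,  1.52158445e+00, -1.21832767e-05,
        1.32065401e+00, -6.66495300e-02]), 'joint_vel': array([ 0.00059996,  0.00204267, -0.00130422,  0.00065238, -0.00037409,
       -0.00027003]), 'tau': array([-4.81856350e-04, -5.31804299e+01, -3.52737522e+01,  7.08152773e-02,
        2.43890437e-02, -9.59759427e-05]), 'ee_pos': array([ 0.22063835, -0.50376863,  0.40409196]), 'eef_rot': array([-3.14049052e+00, -6.17386849e-05,  4.12864959e-01]), 'force': array([-0.31225064, -0.22458433,  0.55468922]), 'moment': array([-0.05556776,  0.05433357, -0.00354691]), 'grip_force': 0.0, 'grip_width': 0.09396593656907594}
scene long_lid [([0.427, 0.078, 0.016], 0.72), ([0.586, 0.216, 0.039], 0.34)]
scene oblong_lid [([0.563, 0.368, 0.023], 0.89), ([0.288, 0.203, 0.019], 0.72), ([0.432, 0.082, 0.036], 0.71)]
scene square_lid [([0.435, 0.068, 0.049], 0.64)]
scene round_lid [([0.445, 0.054, 0.078], 0.79)]
scene long_canister [([0.423, 0.294, 0.037], 0.67), ([0.431, 0.067, 0.05], 0.39)]
scene oblong_canister [([0.584, 0.217, 0.039], 0.98)]
scene square_canister []
scene round_canister [([0.637, 0.046, 0.036], 0.59)]
scene chilli []
scene spice_jar_1 [([0.587, 0.218, 0.039], 0.61)]
side long_lid [([0.454, -0.007, 0.015], 0.71)]
side oblong_lid [([0.559, 0.348, 0.019], 0.64), ([0.414, -0.407, 0.06], 0.63), ([0.461, -0.133, 0.017], 0.57)]
side square_lid [([0.441, 0.267, 0.038], 0.62)]
side round_lid [([0.455, 0.036, 0.076], 0.41)]
side long_canister [([0.442, 0.266, 0.042], 0.88), ([0.639, 0.027, 0.029], 0.52)]
side oblong_canister [([0.602, 0.187, 0.036], 0.66)]
side square_canister [([0.568, -0.205, 0.035], 0.69), ([0.443, 0.265, 0.042], 0.16)]
side round_canister []
side chilli [([0.366, -0.334, 0.101], 0.73), ([0.6, 0.183, 0.036], 0.42)]
side spice_jar_1 [([0.413, -0.408, 0.06], 0.77)]
```

View pics/scene0.png

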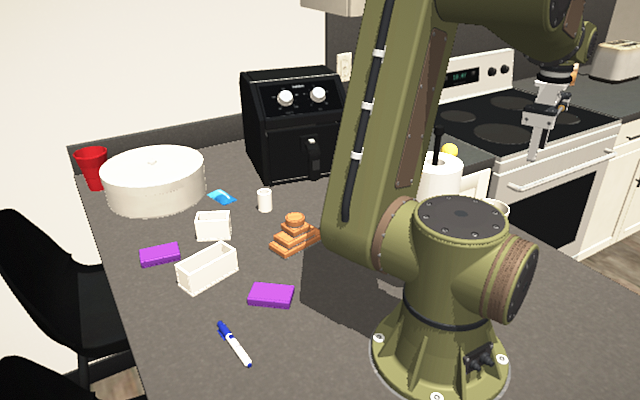

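View pics/side0.png

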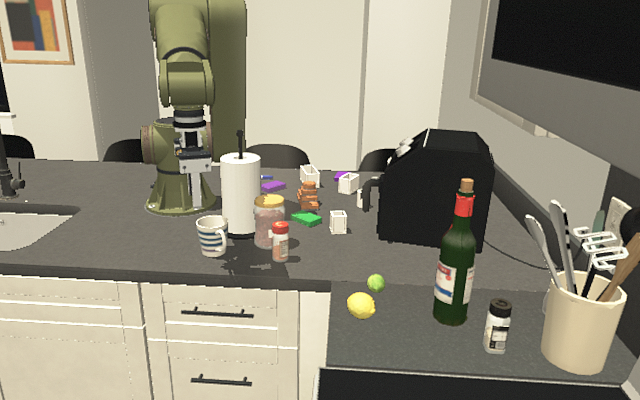

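The scene view shows the stack at about (295,235), with the long, oblong and round canisters at (207,268), (213,225) and (264,200). The purple lids are look-alikes. The side view shows the square canister at (338,222), a tall paper-towel roll at (240,195) and an air fryer at (430,185). Next I'll check the tall obstacles before moving above the work.

Run:
```python
from h import *
for n in ("scene","side"):
    X=np.load(n+"0.npy").reshape(-1,3); 
    for lo in (.15,.25,.35):
        m=(X[:,2]>lo)&(X[:,2]<.6)&(X[:,0]>.2)&(X[:,0]<1)&(abs(X[:,1])<.7)
        H,xe,ye=np.histogram2d(X[m,0],X[m,1],bins=[np.arange(.2,1.01,.1),np.arange(-.7,.71,.1)])
        print(n,lo);print(H.astype(int))
X=np.load("side0.npy")
for r in (135,150,180,220): print(r,X[r,240])
print(cams.camera_info("wrist"))
```

```text
scene 0.15
[[   0  352  876   31  958  892    0 1039    3    0    0    0    0    0]
 [   0    0    0    0   29    0    0    0    0    0    0    0    0    0]
 [   0    0    0    0    0    0    0    0    0    0    0    0    0    0]
 [   0    0    0    0    0    0    0    0    0    0    0    0    0    0]
 [   0    0    0    0  176  295    0    0    0    0    0    0    0    0]
 [   0    0    0    0  968 1656 1827   17    0    0    0    0    0    0]
 [   0    0  160  151  255  421  863    0    0    0    0    0    0    0]
 [   0    0    0  261  111  164  403    0    0    0    0    0    0    0]]
scene 0.25
[[   0  235  836   31  230    6    0 1039    3    0    0    0    0    0]
 [   0    0    0    0    0    0    0    0    0    0    0    0    0    0]
 [   0    0    0    0    0    0    0    0    0    0    0    0    0    0]
 [   0    0    0    0    0    0    0    0    0    0    0    0    0    0]
 [   0    0    0    0    0    0    0    0    0    0    0    0    0    0]
 [   0    0    0    0  667  704  491    0    0    0    0    0    0    0]
 [   0    0  160  151  251  421  667    0    0    0    
[... 2475 characters left out ...]
5 [ 0.27314517 -0.21462293  0.30821789]
150 [ 0.27111649 -0.21263027  0.2622683 ]
180 [ 0.28056198 -0.26723317  0.18637826]
220 [ 0.27720782 -0.27159426  0.06145281]
{'camera_matrix': array([[309.70691629,   0.        , 317.04344496],
       [  0.        , 309.70691629, 196.38743699],
       [  0.        ,   0.        ,   1.        ]]), 'tool_from_camera': array([[-9.37665755e-04, -9.67768485e-01, -2.51839791e-01,
         7.36923394e-02],
       [ 9.99999560e-01, -9.09784961e-04, -2.27144922e-04,
         9.37578702e-04],
       [-9.29635713e-06, -2.51839893e-01,  9.67768913e-01,
         1.91973769e-02],
       [ 0.00000000e+00,  0.00000000e+00,  0.00000000e+00,
         1.00000000e+00]])}
```

>>> {"api": "jog_arm", "payload": {
  "rows": [
    {"slide": [0.278, 0.013, -0.1], "spin": 0, "gripper": 0.094},
    {"slide": [0.278, 0.013, -0.1], "spin": 0, "gripper": 0.094},
    {"slide": [0.278, 0.013, -0.1], "spin": 0, "gripper": 0.094},
    {"slide": [0.278, 0.013, -0.1], "spin": 0, "gripper": 0.094},
    {"slide": [0.278, 0.013, -0.1], "spin": 0.2, "gripper": 0.094},
    {"slide": [0.278, 0.013, -0.1], "spin": 0.413, "gripper": 0.094},
    {"slide": [0.278, 0.013, -0.1], "spin": 0.413, "gripper": 0.094},
    {"slide": [0.278, 0.013, -0.1], "spin": 0.413, "gripper": 0.094}
  ]
}}

```text
time_s: 1.9
ee_pos: [0.4814, -0.4036, 0.5044]
eef_rot: [-3.142, 0.0, -0.0]
force: [-1.3, 0.3, -0.5]
grip_width: 0.0936
grip_force: 0.0
```

>>> {"api": "jog_arm", "payload": {
  "rows": [
    {"slide": [0, -0.45, 0], "spin": 0, "gripper": 0.094},
    {"slide": [0.0, -0.45, 0], "spin": 0, "gripper": 0.094},
    {"slide": [0.0, -0.45, 0], "spin": 0, "gripper": 0.094},
    {"slide": [0.05, -0.45, 0], "spin": 0, "gripper": 0.094},
    {"slide": [0.05, -0.45, 0], "spin": 0, "gripper": 0.094},
    {"slide": [0.05, -0.45, 0], "spin": 0, "gripper": 0.094},
    {"slide": [0.05, -0.45, 0], "spin": 0, "gripper": 0.094},
    {"slide": [0.05, -0.45, 0], "spin": 0, "gripper": 0.094}
  ]
}}

```text
time_s: 2.7
ee_pos: [0.5212, -0.0064, 0.5046]
eef_rot: [3.142, 0.0, 0.002]
force: [0.9, 0.2, -0.1]
grip_width: 0.0942
grip_force: 0.0
```

>>> {"api": "jog_arm", "payload": {
  "rows": [
    {"slide": [0, -0.01, 0], "spin": 0, "gripper": 0.094},
    {"slide": [0, -0.01, 0], "spin": 0, "gripper": 0.094},
    {"slide": [0, -0.01, 0], "spin": 0, "gripper": 0.094}
  ]
}}

```text
time_s: 3.0
ee_pos: [0.5215, 0.0011, 0.5045]
eef_rot: [3.141, 0.0, 0.0]
force: [0.4, 0.2, 0.1]
grip_width: 0.0943
grip_force: 0.0
```

```bash
cat >> h.py <<'E'
from scipy.spatial.transform import Rotation as Ro
def wcloud():
    o=telemetry.get_obs(); pic,d=cams.camera("wrist"); i=cams.camera_info("wrist"); K=i["camera_matrix"]
    v,u=np.mgrid[0:400,0:640]
    a=(u-K[0,2])/K[0,0]; b=(v-K[1,2])/K[1,1]; th=np.hypot(a,b)+1e-9
    ray=np.stack([np.sin(th)*a/th,np.sin(th)*b/th,np.cos(th)],-1); ray/=ray[...,2:]
    c=ray*d[...,None]; T=np.array(i["tool_from_camera"])
    X=(c@T[:3,:3].T+T[:3,3])@Ro.from_euler("xyz",o["eef_rot"]).as_matrix().T+o["ee_pos"]
    X[(d==0)|(np.cos(th)<.2)]=np.nan
    return pic,X,o
E
python3 - <<'E'
from h import *
pic,X,o=wcloud(); np.save("w0.npy",X); cv2.imwrite("pics/w0.png",pic[...,::-1]); np.save("w0p.npy",pic)
print(o["ee_pos"],o["eef_rot"],o["force"])
for t in "long_lid oblong_lid square_lid round_lid long_canister oblong_canister square_canister round_canister".split():
    for f in finder.masks_of(t,"wrist")[:3]:
        m=f["region"]; p=X[m]; z=np.nanmedian(p[:,2]); vv,uu=np.nonzero(m)
        print(t,round(f["confidence"],2),m.sum(),(int(uu.mean()),int(vv.mean())),np.round(np.nanmean(p,0),3),np.round(np.nanpercentile(p[:,2],[2,50,98]),3))
E
```

```text
[0.52148413 0.00114657 0.50453867] [3.14130185e+00 2.06578741e-04 4.34129883e-04] [0.42964546 0.1984004  0.14915365]
long_lid 0.76 891 (305, 202) [0.465 0.02  0.021] [0.017 0.021 0.023]
oblong_lid 0.86 2119 (387, 202) [ 0.464 -0.111  0.02 ] [0.001 0.021 0.023]
oblong_lid 0.76 1376 (113, 139) [0.578 0.356 0.02 ] [0.005 0.021 0.023]
oblong_lid 0.72 991 (278, 209) [0.459 0.059 0.04 ] [0.022 0.041 0.05 ]
square_lid 0.95 450 (284, 206) [0.469 0.047 0.059] [0.047 0.06  0.063]
round_lid 0.78 914 (280, 216) [0.461 0.052 0.08 ] [0.068 0.081 0.083]
long_canister 0.7 2809 (151, 216) [0.441 0.288 0.03 ] [0.001 0.028 0.061]
oblong_canister 0.87 2231 (178, 117) [0.604 0.215 0.034] [0.005 0.036 0.062]
square_canister 0.64 1323 (436, 138) [ 0.57  -0.18   0.037] [0.002 0.041 0.062]
round_canister 0.57 763 (285, 77) [0.655 0.046 0.037] [0.    0.044 0.062]
round_canister 0.52 2680 (151, 216) [0.442 0.287 0.031] [0.005 0.029 0.061]
```

View pics/w0.png

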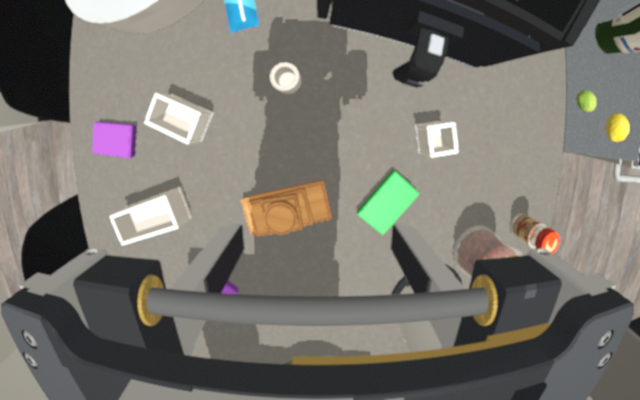

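The wrist view shows the stack at (287,208). The canisters are the long at (148,220), oblong at (178,117), round at (285,77) and square at (438,139). The green lid at (388,203) and the fryer handle at (425,60) are nearby. Next I'll fit rectangles to the rim and lid tops.

```bash
cat >> h.py <<'E'
def fit(X,ctr,r,z,size,tol=.005):
    """least-squares footprint of known size (round if one number) in height band; -> x,y,angle of long side(deg)"""
    m=(np.hypot(X[...,0]-ctr[0],X[...,1]-ctr[1])<r)&(abs(X[...,2]-z)<tol)
    lab=cv2.connectedComponentsWithStats(m.astype(np.uint8),connectivity=8)
    k=1+np.argmax(lab[2][1:,4]); p=X[lab[1]==k]
    pts=(p[:,:2]*1000).astype(np.float32)
    if size is None:
        c,rr=cv2.minEnclosingCircle(pts); return np.round(c,1),round(2*rr,1),len(p),np.round(np.median(p[:,2]),4)
    c,wh,a=cv2.minAreaRect(pts)
    if wh[0]<wh[1]: a+=90; wh=wh[::-1]
    return np.round(c,1),np.round(wh,1),round(a%180,1),len(p),np.round(np.median(p[:,2]),4)
E
python3 - <<'E'
from h import *
X=np.load("w0.npy")
print("long_lid",fit(X,(.46,.04),.1,.021,1))
print("obl_lid",fit(X,(.46,.055),.07,.041,1))
print("sq_lid",fit(X,(.46,.05),.06,.061,1))
print("round_lid",fit(X,(.461,.052),.05,.081,None))
print("longc",fit(X,(.435,.295),.1,.061,1,.004))
print("oblc",fit(X,(.604,.215),.07,.061,1,.004))
print("sqc",fit(X,(.57,-.185),.05,.061,1,.004))
print("roundc",fit(X,(.65,.046),.05,.061,None,.004))
print("green",fit(X,(.464,-.11),.08,.021,1))
H=X[(X[...,2]>.1)&(X[...,0]>.55)&(X[...,0]<.8)&(X[...,1]>-.4)&(X[...,1]<.1)]
for y in np.arange(-.35,.1,.05):
    q=H[abs(H[:,1]-y)<.025]; print(round(y,2),[(z0,round(q[(q[:,2]>z0)&(q[:,2]<z0+.05),0].min(),3)) for z0 in (.1,.15,.2,.25,.3) if ((q[:,2]>z0)&(q[:,2]<z0+.05)).any()])
E
```

```text
long_lid (array([454.6,  50.5]), array([137.3,  65.8]), 101.6, 1119, np.float64(0.0208))
obl_lid (array([445.5,  92.9]), array([60.8, 24.7]), 5.4, 451, np.float64(0.041))
sq_lid (array([457.4,  52.5]), array([54.4, 54.1]), 99.7, 356, np.float64(0.0605))
round_lid (array([459.4,  52.3]), 48.7, 873, np.float64(0.081))
longc (array([442.5, 288.2]), array([130.4,  57.1]), 106.4, 630, np.float64(0.0603))
oblc (array([604.1, 214.7]), array([84.3, 51.5]), 63.4, 624, np.float64(0.0604))
sqc (array([ 569.7, -180.9]), array([46.8, 46.6]), 10.9, 429, np.float64(0.0602))
roundc (array([653.6,  45.1]), 40.5, 334, np.float64(0.0605))
green (array([ 462.7, -113. ]), array([93.3, 59.8]), 141.2, 1935, np.float64(0.021))
-0.35 []
-0.3 [(0.2, np.float64(0.712)), (0.25, np.float64(0.719))]
-0.25 [(0.1, np.float64(0.686)), (0.15, np.float64(0.687)), (0.2, np.float64(0.694)), (0.25, np.float64(0.718))]
-0.2 [(0.1, np.float64(0.691)), (0.15, np.float64(0.691)), (0.2, np.float64(0.701)), (0.25, np.float64(0.728))]
-0.15 [(0.1, np.float64(0.638)), (0.15, np.float64(0.651)), (0.2, np.float64(0.712))]
-0.1 [(0.1, np.float64(0.639)), (0.15, np.float64(0.652))]
-0.05 [(0.1, np.float64(0.723)), (0.15, np.float64(0.723))]
-0.0 [(0.1, np.float64(0.734))]
0.05 []
```

>>> {"api": "jog_arm", "payload": {
  "rows": [
    {"slide": [-0.062, -0.051, 0.17], "spin": 0, "gripper": 0.094},
    {"slide": [-0.062, -0.051, 0.17], "spin": 0, "gripper": 0.094},
    {"slide": [-0.062, -0.051, 0.17], "spin": 0, "gripper": 0.094},
    {"slide": [-0.062, -0.051, 0.17], "spin": 0, "gripper": 0.094},
    {"slide": [-0.062, -0.051, 0.205], "spin": 0, "gripper": 0.08},
    {"slide": [-0.062, -0.051, 0.23], "spin": 0, "gripper": 0.07},
    {"slide": [-0.062, -0.051, 0.242], "spin": 0, "gripper": 0.06},
    {"slide": [-0.062, -0.051, 0.242], "spin": 0, "gripper": 0.06}
  ],
  "squeeze": 15
}}

```text
time_s: 4.25
ee_pos: [0.4596, 0.0534, 0.2618]
eef_rot: [3.142, 0.002, -0.0]
force: [0.9, -0.1, 0.3]
grip_width: 0.0654
grip_force: 0.0
```

>>> {"api": "jog_arm", "payload": {
  "rows": [
    {"slide": [0, 0, 0], "spin": 0, "gripper": 0.03},
    {"slide": [0, 0, 0], "spin": 0, "gripper": 0.03},
    {"slide": [0, 0, 0], "spin": 0, "gripper": 0.03}
  ]
}}

```text
time_s: 4.55
ee_pos: [0.46, 0.0534, 0.2639]
eef_rot: [-3.142, -0.002, -0.0]
force: [-0.1, 0.1, 6.0]
grip_width: 0.0473
grip_force: 15.0
```

>>> {"api": "jog_arm", "payload": {
  "rows": [
    {"slide": [0, 0, -0.05], "spin": 0, "gripper": 0.03},
    {"slide": [0, 0, -0.05], "spin": 0, "gripper": 0.03},
    {"slide": [0.195, 0.008, -0.05], "spin": 0, "gripper": 0.03},
    {"slide": [0.195, 0.008, -0.05], "spin": 0, "gripper": 0.03},
    {"slide": [0.195, 0.008, -0.05], "spin": 0, "gripper": 0.03},
    {"slide": [0.195, 0.008, -0.05], "spin": 0, "gripper": 0.03},
    {"slide": [0.195, 0.008, -0.05], "spin": 0, "gripper": 0.03},
    {"slide": [0.195, 0.008, -0.03], "spin": 0, "gripper": 0.03}
  ]
}}

```text
time_s: 5.35
ee_pos: [0.6555, 0.0453, 0.2939]
eef_rot: [-3.142, -0.004, -0.0]
force: [-0.1, 0.5, 0.0]
grip_width: 0.0475
grip_force: 15.0
```

Run:
```python
from h import *
o=telemetry.get_obs();print(o["ee_pos"],o["eef_rot"],o["force"],o["grip_width"])
pic,X,o=wcloud(); cv2.imwrite("pics/w1.png",pic[...,::-1]);np.save("w1.npy",X)
z=o["ee_pos"][2]
for zz in (z-.18+.002,):
  print(fit(X,o["ee_pos"][:2],.06,zz,None,.012))
print("sq_lid",fit(X,(.46,.05),.06,.061,1))
```

```text
[0.65554476 0.04528938 0.29389077] [-3.14152419e+00 -3.57082143e-03 -4.26254331e-04] [-0.07409336  0.51621806  0.02046216] 0.047475260172899214
(array([666.3,  44.7]), 72.2, 5824, np.float64(0.1111))Traceback (most recent call last):
  File "<stdin>", line 7, in <module>
  File "h.py", line 24, in fit
    k=1+np.argmax(lab[2][1:,4]); p=X[lab[1]==k]
        ~~~~~~~~~^^^^^^^^^^^^^^
    return _wrapfunc(a, 'argmax', axis=axis, out=out, **kwds)
    return bound(*args, **kwds)
ValueError: attempt to get argmax of an empty sequence
```

View pics/w1.png

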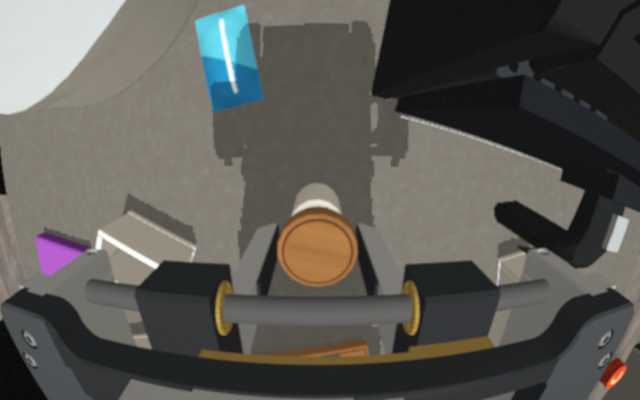

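The round lid is held level at (317,247), with its canister just behind it at (317,205). I'll measure where the lid sits relative to the tool.

```bash
cat >> h.py <<'E'
def lidfit(pic,X,ctr,r,z,tol=.006,rnd=False):
    h=cv2.cvtColor(pic,cv2.COLOR_RGB2HSV); br=(h[...,0]>5)&(h[...,0]<25)&(h[...,1]>100)
    Y=X.copy(); Y[~br]=np.nan
    return fit(Y,ctr,r,z,None if rnd else 1,tol)
E
python3 - <<'E'
from h import *
X=np.load("w1.npy"); pic=cv2.imread("pics/w1.png")[...,::-1].copy()
print(lidfit(pic,X,(.655,.045),.05,.113,.008,True))
m=(np.hypot(X[...,0]-.655,X[...,1]-.045)<.04)&(X[...,2]<.063)&(X[...,2]>.02);p=X[m];print(len(p),p.max(0),p.min(0))
E
```

```text
(array([654.9,  44.9]), 48.9, 4808, np.float64(0.111))
810 [0.67341762 0.06466857 0.0624643 ] [0.65671586 0.0260038  0.02004526]
```

>>> {"api": "jog_arm", "payload": {
  "rows": [
    {"slide": [-0.0014, -0.0003, 0.015], "spin": 0, "gripper": 0.03},
    {"slide": [-0.0014, -0.0003, 0.027], "spin": 0, "gripper": 0.03},
    {"slide": [-0.0014, -0.0003, 0.029], "spin": 0, "gripper": 0.03},
    {"slide": [-0.0014, -0.0003, 0.0295], "spin": 0, "gripper": 0.03},
    {"slide": [-0.0014, -0.0003, 0.0295], "spin": 0, "gripper": 0.03}
  ]
}}

```text
time_s: 5.9
ee_pos: [0.6532, 0.0457, 0.2633]
eef_rot: [3.142, -0.0, -0.0]
force: [-0.4, -0.2, -0.3]
grip_width: 0.0475
grip_force: 15.0
```

>>> {"api": "jog_arm", "payload": {
  "rows": [
    {"slide": [0, 0, 0.0007], "spin": 0, "gripper": 0.03},
    {"slide": [0, 0, 0.0013], "spin": 0, "gripper": 0.03},
    {"slide": [0, 0, 0.0013], "spin": 0, "gripper": 0.03}
  ]
}}

```text
time_s: 6.2
ee_pos: [0.6534, 0.0457, 0.2631]
eef_rot: [-3.142, -0.001, -0.0]
force: [-3.5, -0.4, 8.8]
grip_width: 0.0479
grip_force: 15.0
```

>>> {"api": "jog_arm", "payload": {
  "rows": [
    {"slide": [0, 0, 0.0], "spin": 0, "gripper": 0.06},
    {"slide": [0, 0, 0.0], "spin": 0, "gripper": 0.075},
    {"slide": [0, 0, -0.01], "spin": 0, "gripper": 0.085},
    {"slide": [0, 0, -0.06], "spin": 0, "gripper": 0.094},
    {"slide": [0, 0, -0.11], "spin": 0, "gripper": 0.094},
    {"slide": [-0.03, 0, -0.15], "spin": 0, "gripper": 0.094},
    {"slide": [-0.08, 0, -0.17], "spin": 0, "gripper": 0.094},
    {"slide": [-0.12, 0, -0.17], "spin": 0, "gripper": 0.094}
  ]
}}

```text
time_s: 7.0
ee_pos: [0.5315, 0.0457, 0.4351]
eef_rot: [-3.141, -0.005, -0.0]
force: [1.2, 0.9, 0.7]
grip_width: 0.0937
grip_force: 0.0
```

Run:
```python
from h import *
pic,X,o=wcloud(); cv2.imwrite("pics/w2.png",pic[...,::-1]);np.save("w2.npy",X)
print(o["ee_pos"],o["eef_rot"])
print(lidfit(pic,X,(.654,.045),.05,.081,.006,True))
m=(np.hypot(X[...,0]-.654,X[...,1]-.045)<.05)&(X[...,2]<.055)&(X[...,2]>.02);p=X[m];print(len(p),p.max(0),p.min(0))
print("sq",lidfit(pic,X,(.457,.052),.05,.061,.004))
print("ob",lidfit(pic,X,(.457,.055),.08,.041,.004))
print("long",lidfit(pic,X,(.455,.05),.1,.021,.004))
print("sqc",fit(X,(.57,-.185),.05,.061,1,.004))
```

```text
[0.53147669 0.04568451 0.43508019] [-3.14149393e+00 -5.04340691e-03 -2.89250123e-04]
(array([651.1,  45.1]), 47.9, 1473, np.float64(0.0812))Traceback (most recent call last):
  File "<stdin>", line 5, in <module>
    return umr_maximum(a, axis, None, out, keepdims, initial, where)
ValueError: zero-size array to reduction operation maximum which has no identity
```

View pics/w2.png

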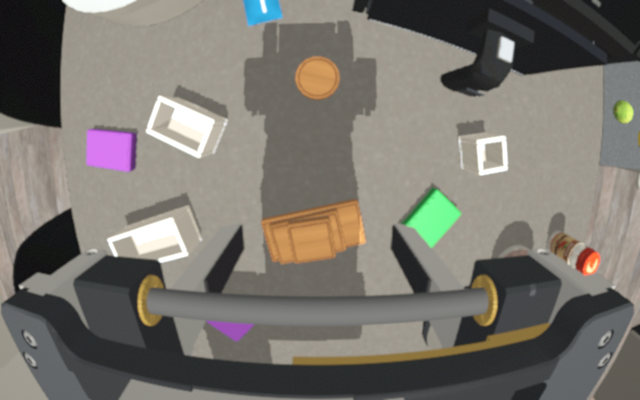

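The round lid lies flat on its canister at (317,78) and the square lid is on top at (315,240). The arm was still settling in that picture, so I'll wait and measure again.

>>> {"api": "jog_arm", "payload": {
  "rows": [
    {"slide": [0, 0, -0.03], "spin": 0, "gripper": 0.094},
    {"slide": [0, 0, -0.03], "spin": 0, "gripper": 0.094},
    {"slide": [0, 0, -0.03], "spin": 0, "gripper": 0.094}
  ]
}}

```text
time_s: 7.35
ee_pos: [0.5332, 0.0457, 0.4626]
eef_rot: [-3.142, -0.001, -0.0]
force: [0.5, -0.5, -0.6]
grip_width: 0.0939
grip_force: 0.0
```

```bash
cat > m.py <<'E'
from h import *
pic,X,o=wcloud(); np.save("w3.npy",X)
print(o["ee_pos"],o["eef_rot"])
def t(n,f,*a,**k):
    try: print(n,f(*a,**k))
    except Exception as e: print(n,"none")
t("round",lidfit,pic,X,(.654,.045),.05,.081,.006,True)
t("sq",lidfit,pic,X,(.457,.052),.06,.061,.004)
t("ob",lidfit,pic,X,(.457,.055),.08,.041,.004)
t("long",lidfit,pic,X,(.455,.05),.1,.021,.004)
t("sqc",fit,X,(.57,-.185),.05,.061,1,.004)
t("obc",fit,X,(.604,.215),.07,.061,1,.004)
t("longc",fit,X,(.4425,.288),.09,.061,1,.004)
t("sq_on",lidfit,pic,X,(.57,-.18),.05,.081,.006)
t("ob_on",lidfit,pic,X,(.604,.215),.07,.081,.006)
t("long_on",lidfit,pic,X,(.4425,.288),.09,.081,.006)
E
python3 m.py
```

```text
[0.53316938 0.04570121 0.46255991] [-3.14155453e+00 -1.49176826e-03 -2.42419536e-04]
round (array([651.4,  45.3]), 48.2, 1261, np.float64(0.0812))
sq (array([457.4,  52.8]), array([54.9, 54.7]), 99.5, 1505, np.float64(0.061))
ob (array([446.9,  86.1]), array([58.6, 35.8]), 13.1, 602, np.float64(0.041))
long (array([454.4,  50.7]), array([135.8,  64.3]), 102.9, 1291, np.float64(0.0209))
sqc (array([ 570. , -180.8]), array([47.7, 47.2]), 99.7, 456, np.float64(0.0601))
obc (array([603.7, 214.5]), array([84.8, 50.8]), 64.2, 817, np.float64(0.0604))
longc (array([442.3, 288. ]), array([130.3,  56.5]), 106.3, 696, np.float64(0.0602))
sq_on none
ob_on none
long_on none
```

>>> {"api": "jog_arm", "payload": {
  "rows": [
    {"slide": [-0.0758, -0.007, 0.13], "spin": -0.1, "gripper": 0.094},
    {"slide": [-0.0758, -0.007, 0.13], "spin": -0.166, "gripper": 0.094},
    {"slide": [-0.0758, -0.007, 0.13], "spin": -0.166, "gripper": 0.094},
    {"slide": [-0.0758, -0.007, 0.17], "spin": -0.166, "gripper": 0.08},
    {"slide": [-0.0758, -0.007, 0.2], "spin": -0.166, "gripper": 0.075},
    {"slide": [-0.0758, -0.007, 0.21], "spin": -0.166, "gripper": 0.07},
    {"slide": [-0.0758, -0.007, 0.21], "spin": -0.166, "gripper": 0.065},
    {"slide": [-0.0758, -0.007, 0.21], "spin": -0.166, "gripper": 0.065}
  ]
}}

```text
time_s: 8.2
ee_pos: [0.458, 0.0527, 0.2528]
eef_rot: [3.141, -0.001, 0.166]
force: [0.3, 0.8, 0.7]
grip_width: 0.0652
grip_force: 0.0
```

>>> {"api": "jog_arm", "payload": {
  "rows": [
    {"slide": [-0.0005, 0, 0.009], "spin": 0, "gripper": 0.065},
    {"slide": [-0.0005, 0, 0.009], "spin": 0, "gripper": 0.04},
    {"slide": [-0.0005, 0, 0.009], "spin": 0, "gripper": 0.04},
    {"slide": [-0.0005, 0, 0.009], "spin": 0, "gripper": 0.04},
    {"slide": [-0.0005, 0, 0.009], "spin": 0, "gripper": 0.04},
    {"slide": [-0.0005, 0, -0.04], "spin": 0, "gripper": 0.04},
    {"slide": [-0.0005, 0, -0.09], "spin": 0, "gripper": 0.04},
    {"slide": [-0.0005, 0, -0.09], "spin": 0, "gripper": 0.04}
  ]
}}

```text
time_s: 9.0
ee_pos: [0.4577, 0.0527, 0.3477]
eef_rot: [3.14, -0.01, 0.166]
force: [-0.0, 0.2, -1.6]
grip_width: 0.0543
grip_force: 15.0
```

>>> {"api": "jog_arm", "payload": {
  "rows": [
    {"slide": [0.0724, 0.2488, 0.0], "spin": -0.014, "gripper": 0.04},
    {"slide": [0.0724, 0.2488, 0.0], "spin": -0.014, "gripper": 0.04},
    {"slide": [0.0724, 0.2488, 0.0], "spin": -0.014, "gripper": 0.04},
    {"slide": [0.0724, 0.2488, 0.0], "spin": -0.014, "gripper": 0.04},
    {"slide": [0.0724, 0.2488, 0.0], "spin": -0.014, "gripper": 0.04},
    {"slide": [0.0724, 0.2488, 0.0], "spin": -0.014, "gripper": 0.04},
    {"slide": [0.0724, 0.2488, 0.04], "spin": -0.014, "gripper": 0.04},
    {"slide": [0.0724, 0.2488, 0.04], "spin": -0.014, "gripper": 0.04}
  ]
}}

```text
time_s: 9.8
ee_pos: [0.5685, -0.1804, 0.2969]
eef_rot: [-3.137, 0.007, 0.179]
force: [-0.2, 0.1, -1.3]
grip_width: 0.054
grip_force: 15.0
```

>>> {"api": "jog_arm", "payload": {
  "rows": [
    {"slide": [0, 0, 0.0], "spin": 0, "gripper": 0.04},
    {"slide": [0, 0, 0.0], "spin": 0, "gripper": 0.04}
  ]
}}

```text
time_s: 10.0
ee_pos: [0.5697, -0.1803, 0.3035]
eef_rot: [3.141, -0.002, 0.181]
force: [-0.0, -0.3, -0.1]
grip_width: 0.0539
grip_force: 15.0
```

Run:
```python
from h import *
pic,X,o=wcloud(); cv2.imwrite("pics/w4.png",pic[...,::-1]);np.save("w4.npy",X)
print(o["ee_pos"],o["eef_rot"])
c=o["ee_pos"]
print(lidfit(pic,X,c[:2],.05,c[2]-.18,.012))
m=(np.hypot(X[...,0]-.57,X[...,1]+.181)<.045)&(X[...,2]<.064)&(X[...,2]>.02);p=X[m];print(len(p),p.max(0),p.min(0))
m=(np.hypot(X[...,0]-.57,X[...,1]+.181)<.045)&(X[...,2]<.064)&(X[...,2]>.057);p=X[m]
print(len(p),cv2.minAreaRect((p[:,:2]*1000).astype(np.float32)) if len(p)>3 else 0)
```

```text
[ 0.56968956 -0.18028849  0.30352123] [ 3.14064759e+00 -1.61277790e-03  1.80525883e-01]
(array([ 570.2, -181.1]), array([55. , 53.8]), 99.6, 7874, np.float64(0.1215))
1133 [ 0.59687961 -0.15527827  0.06304889] [ 0.57121677 -0.20063389  0.02012493]
558 ((588.4185791015625, -177.74021911621094), (8.773237228393555, 45.257381439208984), 10.474766731262207)
```

View pics/w4.png

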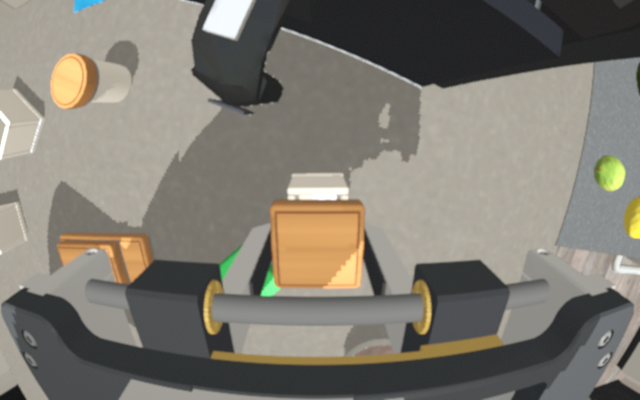

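The square lid is held level at (318,243), with its canister's rim edge just behind at (318,187). Lid and rim agree to 0.2 mm, so I'm lowering it.

>>> {"api": "jog_arm", "payload": {
  "rows": [
    {"slide": [0, 0, 0.02], "spin": 0, "gripper": 0.04},
    {"slide": [0, 0, 0.035], "spin": 0, "gripper": 0.04},
    {"slide": [0, 0, 0.039], "spin": 0, "gripper": 0.04},
    {"slide": [0, 0, 0.039], "spin": 0, "gripper": 0.04},
    {"slide": [0, 0, 0.04], "spin": 0, "gripper": 0.04},
    {"slide": [0, 0, 0.04], "spin": 0, "gripper": 0.04}
  ]
}}

```text
time_s: 10.65
ee_pos: [0.5697, -0.1808, 0.2627]
eef_rot: [3.141, -0.001, 0.18]
force: [-1.5, 1.6, 4.8]
grip_width: 0.054
grip_force: 15.0
```

Run:
```python
from h import *
X=np.load("w4.npy"); pic=cv2.imread("pics/w4.png")[...,::-1].copy()
print(lidfit(pic,X,(.653,.045),.05,.081,.006,True))
m=(np.hypot(X[...,0]-.654,X[...,1]-.045)<.05)&(X[...,2]<.055)&(X[...,2]>.015);p=X[m]
from scipy.optimize import least_squares
r=least_squares(lambda c:np.hypot(p[:,0]-c[0],p[:,1]-c[1])-.02,[.654,.045],loss="soft_l1",f_scale=.001);print(len(p),r.x,np.abs(r.fun).mean())
```

```text
(array([651. ,  44.1]), 49.5, 1720, np.float64(0.0812))
948 [0.6532812  0.04558535] 0.00042014839837416153
```

>>> {"api": "jog_arm", "payload": {
  "rows": [
    {"slide": [0, 0, 0.0], "spin": 0, "gripper": 0.06},
    {"slide": [0, 0, 0.0], "spin": 0, "gripper": 0.075},
    {"slide": [0, 0, 0.0], "spin": 0, "gripper": 0.085},
    {"slide": [0, 0, -0.05], "spin": 0, "gripper": 0.094},
    {"slide": [0, 0, -0.1], "spin": 0, "gripper": 0.094},
    {"slide": [0, 0, -0.15], "spin": 0, "gripper": 0.094},
    {"slide": [0, -0.05, -0.18], "spin": 0, "gripper": 0.094},
    {"slide": [0, -0.1, -0.18], "spin": 0, "gripper": 0.094}
  ]
}}

```text
time_s: 11.45
ee_pos: [0.5524, -0.0895, 0.4449]
eef_rot: [3.139, -0.005, 0.177]
force: [1.0, -0.2, -0.9]
grip_width: 0.0938
grip_force: 0.0
```

>>> {"api": "jog_arm", "payload": {
  "rows": [
    {"slide": [-0.01, -0.13, 0], "spin": 0, "gripper": 0.094},
    {"slide": [-0.01, -0.13, 0], "spin": 0, "gripper": 0.094},
    {"slide": [-0.01, -0.13, 0], "spin": 0, "gripper": 0.094},
    {"slide": [-0.01, -0.13, 0], "spin": 0, "gripper": 0.094},
    {"slide": [-0.01, -0.13, 0], "spin": 0, "gripper": 0.094}
  ]
}}

```text
time_s: 11.95
ee_pos: [0.5198, 0.0368, 0.4414]
eef_rot: [3.141, -0.0, 0.181]
force: [0.1, 0.3, -0.6]
grip_width: 0.0939
grip_force: 0.0
```

```bash
python3 m.py
```

```text
[0.51975195 0.03679136 0.44141506] [ 3.14134917e+00 -1.79165263e-04  1.81005205e-01]
round (array([651.4,  45.3]), 48.2, 1420, np.float64(0.0812))
sq none
ob (array([453.7,  58.5]), array([91.8, 57.6]), 104.0, 2820, np.float64(0.0411))
long (array([455. ,  50.8]), array([135.1,  64.1]), 101.9, 1429, np.float64(0.0209))
sqc (array([ 553.3, -158.2]), array([26.9,  1.9]), 8.6, 31, np.float64(0.0623))
obc (array([603.7, 214.6]), array([84.5, 51. ]), 64.0, 888, np.float64(0.0604))
longc (array([442.4, 288. ]), array([130.1,  57. ]), 106.7, 875, np.float64(0.0602))
sq_on (array([ 569.6, -180.7]), array([54.1, 53. ]), 100.5, 1456, np.float64(0.081))
ob_on none
long_on none
```

>>> {"api": "jog_arm", "payload": {
  "rows": [
    {"slide": [-0.061, -0.0332, 0.05], "spin": -1.634, "gripper": 0.094},
    {"slide": [-0.061, -0.0332, 0.05], "spin": -1.634, "gripper": 0.094},
    {"slide": [-0.061, -0.0332, 0.1], "spin": -1.634, "gripper": 0.094},
    {"slide": [-0.061, -0.0332, 0.1], "spin": -1.634, "gripper": 0.094},
    {"slide": [-0.061, -0.0332, 0.1], "spin": -1.634, "gripper": 0.094},
    {"slide": [-0.061, -0.0332, 0.1], "spin": -1.634, "gripper": 0.094},
    {"slide": [-0.061, -0.0332, 0.1], "spin": -1.634, "gripper": 0.094},
    {"slide": [-0.061, -0.0332, 0.1], "spin": -1.634, "gripper": 0.094}
  ]
}}

```text
time_s: 12.8
ee_pos: [0.4543, 0.0571, 0.3411]
eef_rot: [-3.141, 0.0, 1.384]
force: [0.2, 0.2, -0.1]
grip_width: 0.094
grip_force: 0.0
```

>>> {"api": "jog_arm", "payload": {
  "rows": [
    {"slide": [0, 0, 0.0], "spin": -0.43, "gripper": 0.094},
    {"slide": [0, 0, 0.0], "spin": -0.43, "gripper": 0.094},
    {"slide": [0, 0, 0.0], "spin": -0.43, "gripper": 0.094},
    {"slide": [0, 0, 0.0], "spin": -0.43, "gripper": 0.09},
    {"slide": [0, 0, 0.0], "spin": -0.43, "gripper": 0.085}
  ]
}}

```text
time_s: 13.3
ee_pos: [0.4541, 0.0576, 0.3412]
eef_rot: [-3.141, 0.0, 1.805]
force: [-0.1, -0.5, -0.1]
grip_width: 0.0864
grip_force: 0.0
```

>>> {"api": "jog_arm", "payload": {
  "rows": [
    {"slide": [0.001, 0, 0.05], "spin": 0, "gripper": 0.08},
    {"slide": [0.001, 0, 0.09], "spin": 0, "gripper": 0.075},
    {"slide": [0.001, 0, 0.11], "spin": 0, "gripper": 0.07},
    {"slide": [0.001, 0, 0.1175], "spin": 0, "gripper": 0.07},
    {"slide": [0.001, 0, 0.1175], "spin": 0, "gripper": 0.07},
    {"slide": [0.001, 0, 0.1175], "spin": 0, "gripper": 0.045},
    {"slide": [0.001, 0, 0.1175], "spin": 0, "gripper": 0.045},
    {"slide": [0.001, 0, 0.1175], "spin": 0, "gripper": 0.045}
  ],
  "squeeze": 20
}}

```text
time_s: 14.1
ee_pos: [0.4539, 0.0593, 0.225]
eef_rot: [3.14, 0.0, 1.809]
force: [-1.5, -0.6, 7.9]
grip_width: 0.0579
grip_force: 20.0
```

>>> {"api": "jog_arm", "payload": {
  "rows": [
    {"slide": [0, 0, 0.0], "spin": 0, "gripper": 0.045},
    {"slide": [0, 0, -0.04], "spin": 0, "gripper": 0.045},
    {"slide": [0, 0, -0.09], "spin": 0, "gripper": 0.045},
    {"slide": [0, 0, -0.09], "spin": 0, "gripper": 0.045},
    {"slide": [0, 0, -0.09], "spin": 0, "gripper": 0.045}
  ]
}}

```text
time_s: 14.6
ee_pos: [0.4535, 0.0593, 0.3148]
eef_rot: [3.139, 0.001, 1.81]
force: [0.0, -0.3, -1.3]
grip_width: 0.0576
grip_force: 20.0
```

>>> {"api": "jog_arm", "payload": {
  "rows": [
    {"slide": [0.1153, 0.1827, 0.0], "spin": 0.695, "gripper": 0.045},
    {"slide": [0.1153, 0.1827, 0.0], "spin": 0.695, "gripper": 0.045},
    {"slide": [0.1153, 0.1827, 0.0], "spin": 0.695, "gripper": 0.045},
    {"slide": [0.1153, 0.1827, 0.0], "spin": 0.695, "gripper": 0.045},
    {"slide": [0.1153, 0.1827, 0.0], "spin": 0.695, "gripper": 0.045},
    {"slide": [0.1153, 0.1827, 0.0], "spin": 0.695, "gripper": 0.045},
    {"slide": [0.1153, 0.1827, 0.0], "spin": 0.695, "gripper": 0.045},
    {"slide": [0.1153, 0.1827, 0.0], "spin": 0.695, "gripper": 0.045}
  ]
}}

```text
time_s: 15.4
ee_pos: [0.6033, 0.2137, 0.3133]
eef_rot: [-3.141, 0.001, 1.116]
force: [0.2, 0.1, -0.6]
grip_width: 0.0579
grip_force: 20.0
```

```bash
cat > held.py <<'E'
import sys
from h import *
cx,cy,n=float(sys.argv[1]),float(sys.argv[2]),sys.argv[3]
pic,X,o=wcloud(); cv2.imwrite(f"pics/{n}.png",pic[...,::-1])
print(o["ee_pos"],o["eef_rot"]); c=o["ee_pos"]
print("lid",lidfit(pic,X,c[:2],.09,c[2]-.18,.012))
m=(np.hypot(X[...,0]-cx,X[...,1]-cy)<.09)&(X[...,2]<.064)&(X[...,2]>.057);p=X[m]
yaw=o["eef_rot"][2]; 
print(len(p),cv2.minAreaRect((p[:,:2]*1000).astype(np.float32)) if len(p)>3 else 0)
E
python3 held.py .6037 .2146 w5
```

```text
[0.60334535 0.21372222 0.31328308] [-3.14073865e+00  8.61651030e-04  1.11600673e+00]
lid (array([606.4, 218. ]), array([81.9, 59.5]), 64.9, 12673, np.float64(0.1294))
514 ((621.2494506835938, 250.16775512695312), (6.92322301864624, 49.12550735473633), 64.24749755859375)
```

View pics/w5.png

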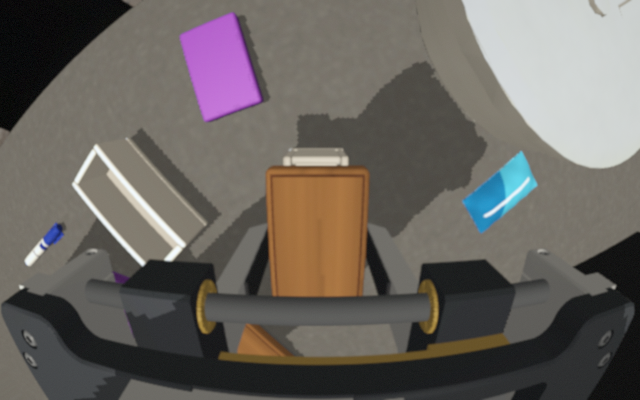

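The oblong lid is held at (318,232), with its canister's rim edge at (316,158). It needs 1.6 mm along tool x before I lower it.

>>> {"api": "jog_arm", "payload": {
  "rows": [
    {"slide": [0.0016, 0, 0.02], "spin": -0.003, "gripper": 0.045},
    {"slide": [0.0016, 0, 0.038], "spin": -0.003, "gripper": 0.045},
    {"slide": [0.0016, 0, 0.044], "spin": -0.003, "gripper": 0.045},
    {"slide": [0.0016, 0, 0.046], "spin": -0.003, "gripper": 0.045},
    {"slide": [0.0016, 0, 0.047], "spin": -0.003, "gripper": 0.045},
    {"slide": [0.0016, 0, 0.048], "spin": -0.003, "gripper": 0.045},
    {"slide": [0.0016, 0, 0.048], "spin": -0.003, "gripper": 0.045}
  ]
}}

```text
time_s: 16.15
ee_pos: [0.6046, 0.216, 0.2664]
eef_rot: [3.141, -0.001, 1.118]
force: [0.4, -0.3, -2.0]
grip_width: 0.0578
grip_force: 20.0
```

>>> {"api": "jog_arm", "payload": {
  "rows": [
    {"slide": [-0.0005, 0, 0.001], "spin": 0, "gripper": 0.045},
    {"slide": [-0.0005, 0, 0.0017], "spin": 0, "gripper": 0.045},
    {"slide": [-0.0005, 0, 0.0017], "spin": 0, "gripper": 0.045}
  ]
}}

```text
time_s: 16.45
ee_pos: [0.6044, 0.2155, 0.265]
eef_rot: [3.141, -0.0, 1.118]
force: [-2.4, -0.0, 5.9]
grip_width: 0.0577
grip_force: 20.0
```

>>> {"api": "jog_arm", "payload": {
  "rows": [
    {"slide": [0, 0, 0.0], "spin": 0, "gripper": 0.06},
    {"slide": [0, 0, 0.0], "spin": 0, "gripper": 0.075},
    {"slide": [0, 0, 0.0], "spin": 0, "gripper": 0.085},
    {"slide": [0, 0, -0.05], "spin": 0, "gripper": 0.094},
    {"slide": [0, 0, -0.1], "spin": 0, "gripper": 0.094},
    {"slide": [0, 0, -0.15], "spin": -0.15, "gripper": 0.094},
    {"slide": [-0.05, -0.04, -0.2], "spin": -0.3, "gripper": 0.094},
    {"slide": [-0.08, -0.08, -0.2], "spin": -0.45, "gripper": 0.094}
  ]
}}

```text
time_s: 17.25
ee_pos: [0.5216, 0.1849, 0.46]
eef_rot: [3.138, -0.001, 1.573]
force: [0.2, -0.7, 0.6]
grip_width: 0.094
grip_force: 0.0
```

>>> {"api": "jog_arm", "payload": {
  "rows": [
    {"slide": [0, -0.02, 0.0], "spin": -0.15, "gripper": 0.094},
    {"slide": [0, -0.02, 0.0], "spin": -0.15, "gripper": 0.094},
    {"slide": [0, -0.02, 0.0], "spin": -0.15, "gripper": 0.094},
    {"slide": [0, -0.02, 0.0], "spin": -0.15, "gripper": 0.094}
  ]
}}

```text
time_s: 17.65
ee_pos: [0.5028, 0.1857, 0.457]
eef_rot: [-3.141, 0.0, 1.715]
force: [0.1, 0.4, -0.6]
grip_width: 0.0939
grip_force: 0.0
```

```bash
python3 m.py
```

```text
[0.50284208 0.18571436 0.45699629] [-3.14104316e+00  9.77231915e-05  1.71530476e+00]
round (array([642.1,  50.9]), 33.3, 236, np.float64(0.0811))
sq none
ob none
long (array([453.3,  51.4]), array([136.1,  65. ]), 102.5, 3396, np.float64(0.0211))
sqc none
obc (array([593.7, 252.5]), array([1.5, 0. ]), 83.6, 2, np.float64(0.0594))
longc (array([441.9, 288.8]), array([129.1,  56.8]), 107.4, 1313, np.float64(0.0604))
sq_on none
ob_on (array([604.8, 215.2]), array([92.2, 58.5]), 63.6, 3404, np.float64(0.0813))
long_on none
```

>>> {"api": "jog_arm", "payload": {
  "rows": [
    {"slide": [-0.1262, -0.0682, 0.05], "spin": -0.072, "gripper": 0.094},
    {"slide": [-0.1262, -0.0682, 0.1], "spin": -0.072, "gripper": 0.094},
    {"slide": [-0.1262, -0.0682, 0.15], "spin": -0.072, "gripper": 0.094},
    {"slide": [-0.1262, -0.0682, 0.18], "spin": -0.072, "gripper": 0.094},
    {"slide": [-0.1262, -0.0682, 0.18], "spin": -0.072, "gripper": 0.094},
    {"slide": [-0.1262, -0.0682, 0.21], "spin": -0.072, "gripper": 0.085},
    {"slide": [-0.1262, -0.0682, 0.235], "spin": -0.072, "gripper": 0.082},
    {"slide": [-0.1262, -0.0682, 0.235], "spin": -0.072, "gripper": 0.08}
  ]
}}

```text
time_s: 18.5
ee_pos: [0.4529, 0.0505, 0.2195]
eef_rot: [-3.136, -0.001, 1.788]
force: [0.4, -0.4, -0.4]
grip_width: 0.0807
grip_force: 0.0
```

>>> {"api": "jog_arm", "payload": {
  "rows": [
    {"slide": [0, 0, 0.01], "spin": 0, "gripper": 0.08},
    {"slide": [0, 0, 0.014], "spin": 0, "gripper": 0.08}
  ]
}}

```text
time_s: 18.7
ee_pos: [0.4535, 0.0509, 0.2085]
eef_rot: [3.141, 0.0, 1.789]
force: [0.2, -0.6, 0.5]
grip_width: 0.0802
grip_force: 0.0
```

>>> {"api": "jog_arm", "payload": {
  "rows": [
    {"slide": [0, 0, 0.004], "spin": 0, "gripper": 0.075},
    {"slide": [0, 0, 0.004], "spin": 0, "gripper": 0.05},
    {"slide": [0, 0, 0.004], "spin": 0, "gripper": 0.05},
    {"slide": [0, 0, 0.004], "spin": 0, "gripper": 0.05},
    {"slide": [0, 0, 0.004], "spin": 0, "gripper": 0.05}
  ],
  "squeeze": 25
}}

```text
time_s: 19.2
ee_pos: [0.4532, 0.0508, 0.2048]
eef_rot: [3.141, 0.0, 1.79]
force: [-0.1, 0.1, 3.2]
grip_width: 0.0633
grip_force: 25.0
```

>>> {"api": "jog_arm", "payload": {
  "rows": [
    {"slide": [0, 0, 0.0], "spin": 0, "gripper": 0.05},
    {"slide": [0, 0, -0.04], "spin": 0, "gripper": 0.05},
    {"slide": [0, 0, -0.09], "spin": 0, "gripper": 0.05},
    {"slide": [0, 0, -0.12], "spin": 0, "gripper": 0.05},
    {"slide": [0, 0, -0.12], "spin": 0, "gripper": 0.05}
  ]
}}

```text
time_s: 19.7
ee_pos: [0.4536, 0.0508, 0.3282]
eef_rot: [3.135, 0.001, 1.79]
force: [-0.2, -0.7, -2.0]
grip_width: 0.0637
grip_force: 25.0
```

>>> {"api": "jog_arm", "payload": {
  "rows": [
    {"slide": [0.2343, 0.0405, 0.0], "spin": -0.074, "gripper": 0.05},
    {"slide": [0.2343, 0.0405, 0.0], "spin": -0.074, "gripper": 0.05},
    {"slide": [0.2343, 0.0405, 0.0], "spin": -0.074, "gripper": 0.05},
    {"slide": [0.2343, 0.0405, 0.0], "spin": -0.074, "gripper": 0.05},
    {"slide": [0.2343, 0.0405, 0.0], "spin": -0.074, "gripper": 0.05},
    {"slide": [0.2343, 0.0405, 0.0], "spin": -0.074, "gripper": 0.05},
    {"slide": [0.2343, 0.0405, 0.02], "spin": -0.074, "gripper": 0.05},
    {"slide": [0.2343, 0.0405, 0.02], "spin": -0.074, "gripper": 0.05}
  ]
}}

```text
time_s: 20.5
ee_pos: [0.4412, 0.2877, 0.3014]
eef_rot: [-3.137, 0.001, 1.864]
force: [-0.1, -0.4, -0.9]
grip_width: 0.0635
grip_force: 25.0
```

>>> {"api": "jog_arm", "payload": {
  "rows": [
    {"slide": [0, 0, 0.0], "spin": 0, "gripper": 0.05},
    {"slide": [0, 0, 0.0], "spin": 0, "gripper": 0.05}
  ]
}}

```text
time_s: 20.7
ee_pos: [0.442, 0.2879, 0.3049]
eef_rot: [3.141, -0.0, 1.863]
force: [-0.6, 0.5, -1.0]
grip_width: 0.0639
grip_force: 25.0
```

```bash
python3 held.py .4423 .2882 w6
```

```text
[0.4420182 0.2878762 0.3048967] [ 3.14117272e+00 -5.04040800e-05  1.86309390e+00]
lid (array([438.2, 303.5]), array([102.8,  65.5]), 106.4, 18533, np.float64(0.1214))
0 0
```

View pics/w6.png

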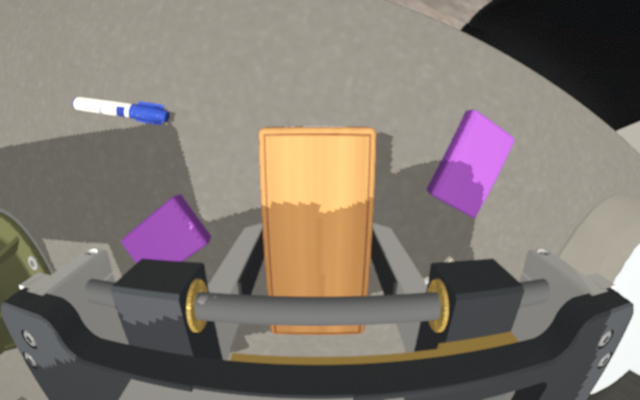

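The long lid is held square and level at (318,230), hiding its canister. I'm lowering it with a small correction.

>>> {"api": "jog_arm", "payload": {
  "rows": [
    {"slide": [0.0007, 0.0003, 0.02], "spin": 0, "gripper": 0.05},
    {"slide": [0.0007, 0.0003, 0.034], "spin": 0, "gripper": 0.05},
    {"slide": [0.0007, 0.0003, 0.038], "spin": 0, "gripper": 0.05},
    {"slide": [0.0007, 0.0003, 0.039], "spin": 0, "gripper": 0.05},
    {"slide": [0.0007, 0.0003, 0.0395], "spin": 0, "gripper": 0.05},
    {"slide": [0.0007, 0.0003, 0.0395], "spin": 0, "gripper": 0.05}
  ]
}}

```text
time_s: 21.35
ee_pos: [0.442, 0.2891, 0.2655]
eef_rot: [3.141, -0.0, 1.864]
force: [-0.1, -0.3, -1.8]
grip_width: 0.0638
grip_force: 25.0
```

>>> {"api": "jog_arm", "payload": {
  "rows": [
    {"slide": [0, 0, 0.0007], "spin": 0, "gripper": 0.05},
    {"slide": [0, 0, 0.0012], "spin": 0, "gripper": 0.05},
    {"slide": [0, 0, 0.0012], "spin": 0, "gripper": 0.05}
  ]
}}

```text
time_s: 21.65
ee_pos: [0.4419, 0.2891, 0.2648]
eef_rot: [3.141, -0.0, 1.864]
force: [-2.8, -1.8, 8.4]
grip_width: 0.0641
grip_force: 25.0
```

View first.

>>> {"api": "jog_arm", "payload": {
  "rows": [
    {"slide": [0, 0, 0.0], "spin": 0, "gripper": 0.07},
    {"slide": [0, 0, 0.0], "spin": 0, "gripper": 0.08},
    {"slide": [0, 0, 0.0], "spin": 0, "gripper": 0.09},
    {"slide": [0, 0, -0.05], "spin": 0, "gripper": 0.094},
    {"slide": [0, 0, -0.1], "spin": 0, "gripper": 0.094},
    {"slide": [0, 0, -0.15], "spin": 0.15, "gripper": 0.094},
    {"slide": [-0.04, 0.02, -0.19], "spin": 0.3, "gripper": 0.094},
    {"slide": [-0.08, 0.04, -0.2], "spin": 0.45, "gripper": 0.094}
  ]
}}

```text
time_s: 22.45
ee_pos: [0.4998, 0.2274, 0.4664]
eef_rot: [3.137, -0.003, 1.411]
force: [0.9, 1.0, -0.3]
grip_width: 0.0941
grip_force: 0.0
```

>>> {"api": "jog_arm", "payload": {
  "rows": [
    {"slide": [-0.07, 0.1, 0.0], "spin": 1.41, "gripper": 0.094},
    {"slide": [-0.07, 0.1, 0.0], "spin": 1.41, "gripper": 0.094},
    {"slide": [-0.07, 0.1, 0.0], "spin": 1.41, "gripper": 0.094},
    {"slide": [-0.07, 0.1, 0.0], "spin": 1.41, "gripper": 0.094},
    {"slide": [-0.07, 0.1, 0.0], "spin": 1.41, "gripper": 0.094},
    {"slide": [-0.07, 0.1, 0.0], "spin": 1.41, "gripper": 0.094},
    {"slide": [-0.07, 0.1, 0.0], "spin": 1.41, "gripper": 0.094},
    {"slide": [-0.07, 0.1, 0.0], "spin": 1.41, "gripper": 0.094}
  ]
}}

```text
time_s: 23.25
ee_pos: [0.588, 0.1425, 0.4621]
eef_rot: [-3.142, 0.0, 0.208]
force: [-0.1, -0.3, 0.1]
grip_width: 0.0937
grip_force: 0.0
```

>>> {"api": "jog_arm", "payload": {
  "rows": [
    {"slide": [0, 0, 0.0], "spin": 0.22, "gripper": 0.094},
    {"slide": [0, 0, 0.0], "spin": 0.22, "gripper": 0.094},
    {"slide": [0, 0, 0.0], "spin": 0.22, "gripper": 0.094},
    {"slide": [0, 0, 0.0], "spin": 0.22, "gripper": 0.094}
  ]
}}

```text
time_s: 23.65
ee_pos: [0.588, 0.1426, 0.4622]
eef_rot: [3.142, 0.0, -0.004]
force: [-0.3, 0.6, -0.1]
grip_width: 0.0939
grip_force: 0.0
```

```bash
cat > bodies.py <<'E'
# canister walls below the lids: fit the known footprint (rounded away) to side-wall points
from h import *
from scipy.optimize import least_squares
pic,X,o=wcloud(); cv2.imwrite("pics/w7.png",pic[...,::-1]); print(o["ee_pos"],o["eef_rot"])
for n,x,y,a,L,W,r in (("long",442.3,288.2,106.8,128,56,.08),("obl",603.7,214.6,63.9,84,50,.06),("sq",570,-180.9,10.3,46,46,.045)):
    a=np.radians(a); u=np.array([np.cos(a),np.sin(a)]); v=np.array([-u[1],u[0]])
    m=(np.hypot(X[...,0]*1e3-x,X[...,1]*1e3-y)<r*1e3)&(X[...,2]<.05)&(X[...,2]>.02); p=X[m][:,:2]*1e3-[x,y]
    s,t=p@u,p@v
    for q,h,k,nm in ((s,L/2,t,"u"),(t,W/2,s,"v")):
        for sg in (1,-1):
            g=(abs(q*sg-h)<4)&(abs(k)<(W if nm=="u" else L)/2-5)
            if g.sum()>25: print(n,nm,sg,g.sum(),"shift",round(float(np.median(q[g])-sg*h),2),"slope deg",round(float(np.degrees(np.arctan(np.polyfit(k[g],q[g],1)[0]))),1))
m=(np.hypot(X[...,0]-.6535,X[...,1]-.045)<.035)&(X[...,2]<.05)&(X[...,2]>.02); p=X[m]
if len(p)>20: print("round body",len(p),least_squares(lambda c:np.hypot(p[:,0]-c[0],p[:,1]-c[1])-.02,[.6535,.045],loss="soft_l1",f_scale=.001).x)
E
python3 m.py; python3 bodies.py
```

```text
[0.58797866 0.14256202 0.46219841] [ 3.14158080e+00  1.17117339e-04 -3.76810189e-03]
round (array([651.8,  45.9]), 48.2, 1191, np.float64(0.0811))
sq none
ob none
long none
sqc (array([ 576.7, -155.4]), array([26.1,  3.8]), 9.4, 21, np.float64(0.0635))
obc none
longc (array([476.5, 230.1]), array([5.8, 1.5]), 26.3, 7, np.float64(0.0625))
sq_on (array([ 570.2, -180.3]), array([55.6, 53.3]), 99.2, 967, np.float64(0.0809))
ob_on (array([605.9, 214.5]), array([91.9, 58.2]), 63.9, 3471, np.float64(0.0812))
long_on (array([454.7, 253.2]), array([63. , 62.9]), 16.6, 1102, np.float64(0.081))
[0.58796854 0.14256824 0.46220495] [ 3.14156678e+00  1.53109011e-04 -3.97641978e-03]
long u -1 182 shift 0.8 slope deg -0.0
long v -1 120 shift -0.03 slope deg -0.3
obl v -1 51 shift 0.03 slope deg -0.2
sq u 1 97 shift -0.3 slope deg -1.4
sq v 1 215 shift -0.63 slope deg 0.2
round body 90 [0.65315371 0.04502809]
```

View pics/w7.png

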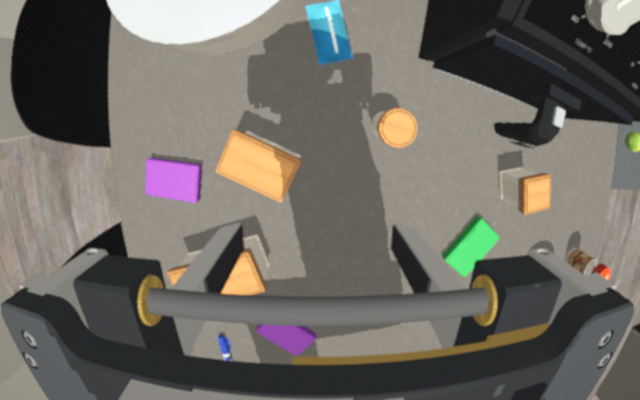

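The view shows all four lids on: round at (398,128), oblong at (258,166), square at (535,193) and long at (215,272), partly hidden. The round and oblong lids are about 2 mm off centre, so I'll re-seat both, starting with the round one.

>>> {"api": "jog_arm", "payload": {
  "rows": [
    {"slide": [0.0637, 0.0974, 0.12], "spin": -0.004, "gripper": 0.094},
    {"slide": [0.0637, 0.0974, 0.12], "spin": -0.004, "gripper": 0.094},
    {"slide": [0.0637, 0.0974, 0.12], "spin": -0.004, "gripper": 0.094},
    {"slide": [0.0637, 0.0974, 0.12], "spin": -0.004, "gripper": 0.08},
    {"slide": [0.0637, 0.0974, 0.15], "spin": -0.004, "gripper": 0.07},
    {"slide": [0.0637, 0.0974, 0.185], "spin": -0.004, "gripper": 0.065},
    {"slide": [0.0637, 0.0974, 0.19], "spin": -0.004, "gripper": 0.065},
    {"slide": [0.0637, 0.0974, 0.19], "spin": -0.004, "gripper": 0.065}
  ],
  "squeeze": 10
}}

```text
time_s: 24.55
ee_pos: [0.6511, 0.0452, 0.2728]
eef_rot: [-3.141, 0.001, -0.001]
force: [-0.1, 0.0, -0.1]
grip_width: 0.0652
grip_force: 0.0
```

>>> {"api": "jog_arm", "payload": {
  "rows": [
    {"slide": [0, 0, 0], "spin": 0, "gripper": 0.065},
    {"slide": [0, 0, 0], "spin": 0, "gripper": 0.065}
  ]
}}

```text
time_s: 24.75
ee_pos: [0.6513, 0.045, 0.2745]
eef_rot: [-3.142, -0.003, -0.002]
force: [-0.3, 0.0, -0.6]
grip_width: 0.0654
grip_force: 0.0
```

Run:
```python
from h import *
from scipy.optimize import least_squares
pic,X,o=wcloud(); print(o["ee_pos"],o["eef_rot"],o["grip_width"])
print(lidfit(pic,X,(.652,.045),.035,.081,.005,True))
m=(np.hypot(X[...,0]-.6535,X[...,1]-.045)<.035)&(X[...,2]<.05)&(X[...,2]>.02); p=X[m]
if len(p)>20: print("round body",len(p),least_squares(lambda c:np.hypot(p[:,0]-c[0],p[:,1]-c[1])-.02,[.6535,.045],loss="soft_l1",f_scale=.001).x,p.max(0),p.min(0))
```

```text
[0.65132454 0.04500762 0.274514  ] [-3.14152538e+00 -3.10829705e-03 -1.78461113e-03] 0.06538725022143327
(array([651.7,  45.2]), 48.1, 4328, np.float64(0.0811))
round body 418 [0.65271245 0.0453724 ] [0.67336099 0.06314128 0.04996363] [0.65884916 0.02619101 0.02003008]
```

>>> {"api": "jog_arm", "payload": {
  "rows": [
    {"slide": [0, 0, 0.01], "spin": 0, "gripper": 0.065},
    {"slide": [0, 0, 0.01], "spin": 0, "gripper": 0.03},
    {"slide": [0, 0, 0.01], "spin": 0, "gripper": 0.03},
    {"slide": [0, 0, 0.01], "spin": 0, "gripper": 0.03},
    {"slide": [0, 0, 0.007], "spin": 0, "gripper": 0.03},
    {"slide": [0.0014, 0, 0.007], "spin": 0, "gripper": 0.03},
    {"slide": [0.0014, 0, 0.007], "spin": 0, "gripper": 0.03},
    {"slide": [0.0014, 0, 0.0095], "spin": 0, "gripper": 0.03}
  ]
}}

```text
time_s: 25.6
ee_pos: [0.6525, 0.0448, 0.263]
eef_rot: [-3.142, -0.001, -0.002]
force: [0.4, 0.1, -0.7]
grip_width: 0.0473
grip_force: 10.0
```

>>> {"api": "jog_arm", "payload": {
  "rows": [
    {"slide": [0, 0, 0.0005], "spin": 0, "gripper": 0.03},
    {"slide": [0, 0, 0.0005], "spin": 0, "gripper": 0.03}
  ]
}}

```text
time_s: 25.8
ee_pos: [0.6524, 0.0448, 0.2622]
eef_rot: [3.142, 0.0, -0.002]
force: [0.4, -0.4, 0.2]
grip_width: 0.0476
grip_force: 10.0
```

>>> {"api": "jog_arm", "payload": {
  "rows": [
    {"slide": [0, 0, 0.0005], "spin": 0, "gripper": 0.03},
    {"slide": [0, 0, 0.001], "spin": 0, "gripper": 0.03},
    {"slide": [0, 0, 0.001], "spin": 0, "gripper": 0.03}
  ]
}}

```text
time_s: 26.1
ee_pos: [0.6525, 0.0448, 0.2622]
eef_rot: [3.142, -0.001, -0.002]
force: [-1.7, -0.4, 7.9]
grip_width: 0.0478
grip_force: 10.0
```

>>> {"api": "jog_arm", "payload": {
  "rows": [
    {"slide": [0, 0, 0.0005], "spin": 0, "gripper": 0.06},
    {"slide": [0, 0, 0.0005], "spin": 0, "gripper": 0.07},
    {"slide": [0, 0, -0.01], "spin": 0, "gripper": 0.075},
    {"slide": [0, 0, -0.01], "spin": 0, "gripper": 0.075},
    {"slide": [0, 0, -0.01], "spin": 0, "gripper": 0.075}
  ]
}}

```text
time_s: 26.6
ee_pos: [0.6525, 0.0448, 0.2718]
eef_rot: [-3.142, -0.001, -0.002]
force: [-0.4, -0.1, 0.5]
grip_width: 0.0749
grip_force: 0.0
```

Run:
```python
from h import *
from scipy.optimize import least_squares
pic,X,o=wcloud(); print(o["ee_pos"],o["eef_rot"],o["grip_width"])
print(lidfit(pic,X,(.652,.045),.035,.081,.005,True))
m=(np.hypot(X[...,0]-.6535,X[...,1]-.045)<.035)&(X[...,2]<.05)&(X[...,2]>.02); p=X[m]
if len(p)>20: print("round body",len(p),least_squares(lambda c:np.hypot(p[:,0]-c[0],p[:,1]-c[1])-.02,[.6535,.045],loss="soft_l1",f_scale=.001).x)
```

```text
[0.65247805 0.04478052 0.27177218] [-3.14156509e+00 -7.82569545e-04 -2.17996535e-03] 0.07487827906413154
(array([653.5,  44.5]), 48.2, 4453, np.float64(0.0811))
round body 403 [0.65268398 0.04534143]
```

>>> {"api": "jog_arm", "payload": {
  "rows": [
    {"slide": [0, 0, -0.05], "spin": 0, "gripper": 0.09},
    {"slide": [0, 0, -0.09], "spin": 0, "gripper": 0.094},
    {"slide": [-0.048, -0.17, -0.1], "spin": -1.119, "gripper": 0.094},
    {"slide": [-0.048, -0.17, -0.1], "spin": -1.119, "gripper": 0.094},
    {"slide": [-0.048, -0.17, -0.1], "spin": -1.119, "gripper": 0.094},
    {"slide": [-0.048, -0.17, -0.1], "spin": -1.119, "gripper": 0.094},
    {"slide": [-0.048, -0.17, -0.1], "spin": -1.119, "gripper": 0.094},
    {"slide": [-0.048, -0.17, -0.1], "spin": -1.119, "gripper": 0.094}
  ]
}}

```text
time_s: 27.45
ee_pos: [0.6044, 0.216, 0.3711]
eef_rot: [-3.141, 0.0, 0.906]
force: [-0.0, -1.0, 0.1]
grip_width: 0.0939
grip_force: 0.0
```

>>> {"api": "jog_arm", "payload": {
  "rows": [
    {"slide": [0, 0, 0], "spin": -0.22, "gripper": 0.094},
    {"slide": [0, 0, 0], "spin": -0.22, "gripper": 0.094},
    {"slide": [0, 0, 0], "spin": -0.22, "gripper": 0.094},
    {"slide": [0, 0, 0], "spin": -0.22, "gripper": 0.094}
  ]
}}

```text
time_s: 27.85
ee_pos: [0.6048, 0.2149, 0.3711]
eef_rot: [-3.141, 0.0, 1.115]
force: [-0.4, -0.0, 1.1]
grip_width: 0.0936
grip_force: 0.0
```

```bash
sed -i 's#pics/w7.png#pics/w8.png#' bodies.py; python3 m.py | egrep "^\[|_on|round"; python3 bodies.py
```

```text
[0.60481166 0.21486399 0.37111309] [-3.14138918e+00  1.58666571e-04  1.11536402e+00]
round (array([643.3,  32. ]), 32.6, 166, np.float64(0.0811))
sq_on none
ob_on (array([605.6, 215.7]), array([90.9, 58.1]), 64.0, 5997, np.float64(0.0812))
long_on (array([443.7, 289. ]), array([136.3,  65.7]), 107.0, 6430, np.float64(0.081))
[0.60482018 0.21484607 0.37117342] [-3.14150028e+00  1.31319975e-04  1.11550783e+00]
long v -1 1188 shift 0.4 slope deg -0.2
round body 204 [0.6530713 0.0450733]
```

>>> {"api": "jog_arm", "payload": {
  "rows": [
    {"slide": [0, 0, 0.05], "spin": 0, "gripper": 0.085},
    {"slide": [0, 0, 0.085], "spin": 0, "gripper": 0.08},
    {"slide": [0, 0, 0.1], "spin": 0, "gripper": 0.075},
    {"slide": [0, 0, 0.1055], "spin": 0, "gripper": 0.07},
    {"slide": [0, 0, 0.1055], "spin": 0, "gripper": 0.045},
    {"slide": [0, 0, 0.1055], "spin": 0, "gripper": 0.045},
    {"slide": [0, 0, 0.1055], "spin": 0, "gripper": 0.045},
    {"slide": [0, 0, 0.1055], "spin": 0, "gripper": 0.045}
  ]
}}

```text
time_s: 28.75
ee_pos: [0.6051, 0.215, 0.2676]
eef_rot: [3.139, -0.002, 1.118]
force: [-0.4, 0.5, 7.2]
grip_width: 0.0579
grip_force: 10.0
```

>>> {"api": "jog_arm", "payload": {
  "rows": [
    {"slide": [0, 0, -0.003], "spin": 0, "gripper": 0.045},
    {"slide": [0, 0, -0.003], "spin": 0, "gripper": 0.045},
    {"slide": [-0.0012, -0.0009, -0.003], "spin": 0, "gripper": 0.045},
    {"slide": [-0.0012, -0.0009, -0.003], "spin": 0, "gripper": 0.045},
    {"slide": [-0.0012, -0.0009, -0.001], "spin": 0, "gripper": 0.045},
    {"slide": [-0.0012, -0.0009, 0], "spin": 0, "gripper": 0.045},
    {"slide": [-0.0012, -0.0009, 0], "spin": 0, "gripper": 0.045}
  ]
}}

```text
time_s: 29.45
ee_pos: [0.6035, 0.2143, 0.267]
eef_rot: [3.141, -0.001, 1.118]
force: [-5.2, -1.2, 11.9]
grip_width: 0.0581
grip_force: 10.0
```

>>> {"api": "jog_arm", "payload": {
  "rows": [
    {"slide": [0, 0, -0.001], "spin": 0, "gripper": 0.045},
    {"slide": [0, 0, -0.001], "spin": 0, "gripper": 0.045}
  ]
}}

```text
time_s: 29.65
ee_pos: [0.6035, 0.2142, 0.267]
eef_rot: [3.141, -0.0, 1.118]
force: [-2.2, -0.0, 4.8]
grip_width: 0.0579
grip_force: 10.0
```

>>> {"api": "jog_arm", "payload": {
  "rows": [
    {"slide": [0, 0, 0], "spin": 0, "gripper": 0.06},
    {"slide": [0, 0, 0], "spin": 0, "gripper": 0.075},
    {"slide": [0, 0, 0], "spin": 0, "gripper": 0.085},
    {"slide": [0, 0, -0.05], "spin": 0, "gripper": 0.094},
    {"slide": [0, 0, -0.1], "spin": 0, "gripper": 0.094},
    {"slide": [0, 0, -0.15], "spin": 0, "gripper": 0.094},
    {"slide": [-0.07, 0, -0.15], "spin": 0, "gripper": 0.094},
    {"slide": [-0.07, 0, -0.15], "spin": 0, "gripper": 0.094}
  ]
}}

```text
time_s: 30.45
ee_pos: [0.5719, 0.1494, 0.4185]
eef_rot: [3.139, -0.001, 1.117]
force: [-0.2, 0.2, -1.1]
grip_width: 0.0938
grip_force: 0.0
```

>>> {"api": "jog_arm", "payload": {
  "rows": [
    {"slide": [-0.05, 0, -0.03], "spin": 0, "gripper": 0.094},
    {"slide": [-0.05, 0, -0.03], "spin": 0, "gripper": 0.094},
    {"slide": [-0.05, 0, -0.03], "spin": 0, "gripper": 0.094},
    {"slide": [-0.05, 0, -0.03], "spin": 0, "gripper": 0.094}
  ]
}}

```text
time_s: 30.85
ee_pos: [0.5512, 0.1068, 0.4461]
eef_rot: [-3.141, 0.0, 1.118]
force: [-0.8, 0.6, -0.2]
grip_width: 0.0939
grip_force: 0.0
```

```bash
python3 m.py | egrep "^\[|_on|round"; python3 bodies.py
```

```text
[0.55121232 0.10681129 0.44613911] [-3.14093251e+00  1.86211183e-04  1.11788814e+00]
round (array([653. ,  44.9]), 48.3, 1148, np.float64(0.0811))
sq_on (array([ 569.3, -179.1]), array([53.7, 52.7]), 9.7, 728, np.float64(0.0809))
ob_on (array([604.6, 213. ]), array([90.8, 56.9]), 64.0, 4071, np.float64(0.0812))
long_on (array([443.7, 288.7]), array([136.4,  64.6]), 106.9, 5048, np.float64(0.0811))
[0.55129118 0.10706159 0.44581043] [-3.14041524e+00  5.32633743e-04  1.11839100e+00]
long u -1 163 shift 0.61 slope deg -0.2
long v -1 219 shift 0.11 slope deg -0.4
sq v 1 68 shift -1.03 slope deg 4.7
round body 184 [0.65314294 0.04506481]
```

View pics/w8.png

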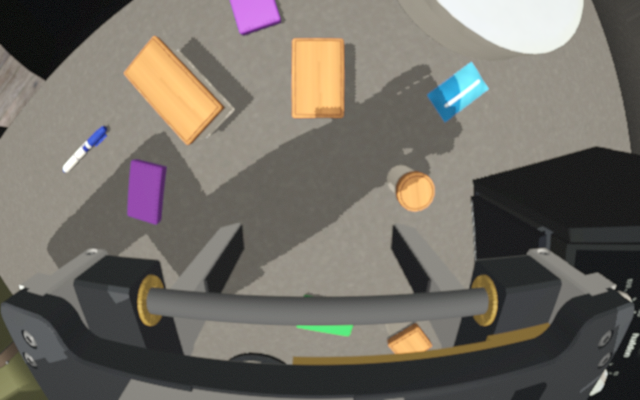

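All four lids lie flat: long at (173,90), oblong at (317,77), round at (415,191) and square at (410,340). They are centred to about 1–1.5 mm and the arm is clear, so I'm handing in.

```bash
python3 -c "
from station import workorder
print(workorder.hand_in())"
```

```text
the job is handed in; nothing more can be done
None
```

I took the pile apart and closed all four canisters with their own lids, flat and square, measured to within about 2 mm of centre. I kept the arm clear of both jars and handed the job in at about 31 s, but the hand-in gave no verdict.

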